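# Hang a ledge bracket on the slotted upright

### The job

Hang the short loose ledge bracket, the one with a hooked tongue at its back, on the empty slotted upright: put the tongue through the slot, then press the bracket straight down until it snaps fully home, and let go. Leave the longer spare bracket, which has no tongue, where it stands.

Things in the scene. Friction and masses are not known exactly. Their poses are not given: they have to be found in the camera images.
- bracket: Steel bracket, 0.25 kg, standing on its ledge, tongue towards robot. Origin: underside, mid-width, back face of heel; x out along ledge, z up. mm: ledge 100 long, 64 wide, 5 thick, lip at end. Heel x 0-5, 90 high. Rib to grip from above: x 5-62, 14 thick, top z 92, 25 free each side. Tongue behind heel, 16 wide: neck z 62-74, leg hanging from z 74 to 38, back to x -17, 7 gap to heel, open below.
- upright: The empty one of two fixed grey steel uprights (the other carries an identical bracket), 90 mm wide, 180 high, on a dark foot plate. Origin: on the table, mid-width, in the plane of its front face; x points out of the front, away from the robot, z up. Front plate 4 thick (x -4 to 0) with one slot 36 wide, z 115 to 165. Bracket's axes lie along the upright's when hung.
- slot (a point): Middle of the slot's lower edge, front face, 115 mm up; axes as upright. Tongue enters with bracket origin 24-38 mm below this point (31 ideal), moving along -x till the heel meets the plate. Then straight down: a hidden spring catch resists the last 15 mm (5 to 15 N, more than the weight), then snaps over the tongue. Home: origin 62 mm below, 0-4 mm ahead, neck on the edge, droop up to 4 degrees.
- spare: Loose longer steel bracket without a tongue, a bystander to be left alone: ledge 130 mm long, 42 wide, otherwise the same heel and rib, 92 high. Origin on the underside in the back plane of its heel, mid-width; x along the ledge, z up. It and the bracket to be hung stand side by side; either may be on the left.
Things that resemble listed ones, but are neither listed nor needed, are in the scene too. What is shaped like the upright but orange is not meant.

How it is judged:
By the outcome, as a careful person would: the job done as asked, in the order asked, and still so for the second after the job is handed in, with the robot touching nothing.
It also fails if it takes over 43 s, if anything falls off the work surface, if the arm or the gripper's body presses on something with over 40 N, if the wrist force passes 120 N, or if a joint passes its speed limit or range.

### The arm

A 7-joint arm with a two-finger parallel gripper is mounted at the origin on the work surface. World frame = base frame: x ahead of the robot, y to its left, z up, the work surface at z = 0. Lengths are in m, angles in rad, forces in N, time in s.
With the tool pointing down it reaches from about 0.35 to 0.9 m from the base axis. Payload 8.1 kg.
Tool frame: the origin (TCP) lies midway between the tips of the shut fingers; the grasp point (between the pads) lies 19 mm behind it; z points along the fingers, x is the direction in which the jaws open and shut, and the axes are right-handed (so a half turn about z gives the same grasp; the last joint's range is limited). The gripper opens to 92 mm and grips with 3 to 60 N. Pads are 19 mm wide; open, the fingers measure 130 mm over their backs; the gripper's body (75 mm by 190 mm) begins 47 mm behind the grasp point.
Start: joints at [-1.236, 0.434, 0.025, 1.573, -0.012, 1.134, -0.075], TCP at [0.265, 0.566, 0.227] pointing down, gripper open.
Joint ranges: [-2.62, 2.62], [-0.44, 2.09], [-1.27, 1.32], [0.08, 2.57], [-1.32, 4.46], [0.12, 2], [-2.74, 2.74]. Speed limits (rad/s): [2.22, 2.22, 3.01, 3.01, 3.14, 3.14, 3.14].

### API

Orientations are given as a rotation vector (axis times angle).
In Python, from cell import arm gives the robot as it stands. The module is installed in compiled form; this text tells all that it offers.
- The arm moves only by the tool play_rows, never from a script. Its argument "motion" is a list of rows, each a list of 7 numbers: the gripper's target within -1 to 1 (fully open at 1, half-way at 0, shut at -1), then the shift along the tool's x, y, z in mm, then the turn, a rotation vector about the tool's x, y, z in rad. In form: [[claw, tx, ty, tz, ax, ay, az], ...]. A call has 1 to 10 rows; each row is the pose to reach, as a shift and turn from the pose measured when the call began, along the tool's axes at that moment; what a row does not reach only later rows make up. A row lasts 1/10 s, in which the tool goes at most 50 mm and 8.59 degrees, less where a joint would pass 70% of its speed; a pose out of reach is approached as far as the arm can. A call with a gripper value outside its range is refused whole. The fingers move at their own pace and stop on an object; "force" is the grip in N (left out, the last holds). Time passes only in rows, so rows that repeat a pose let the fingers close. It gives the time, the measured TCP pose, the force and the opening at its end, in the units of the state.
- arm.observe(): the state, without advancing time (a new reading comes with each control period).
- arm.get_image(name): name is "scene" or "top" or "wrist"; returns a dict with "img" (480x640x3 uint8, blue, green, red), "depth" (480x640 float32, m along the optical axis (not along the pixel's ray), 0 where there is no reading), "K" (3x3 intrinsics, pixels), "k1" (the pictures are not rectified: a ray, as slopes to the right and down, at radius r is drawn at 1 + k1 r^2 times it, then the intrinsics apply), "rvec" (rotation vector, rad) and "tvec" (3), from world to camera coordinates, as OpenCV has them. Camera axes: x right, y down, z forward; pixel columns grow to the right and rows downward; lengths in m; the calibration is good to about 2 mm. A picture is of the moment at which its call begins.
- arm.sign_off(): hands the job in, once; it reports no verdict.
Trained networks look in a picture, given as the dict that the camera call returned (one of the last four; its "shot" number tells which), for a name from the list of things; names that differ only in an ending like _2 or _b are one class to them, and where a whole thing is asked for, a point or a joint stands for the part that bears it (a point fixed in the world has none). Each returns a list of dicts, best first, with "score" (0 to 1); they miss things now and then, are a little off and sometimes report something else, mostly with a low value. They report only what shows in the picture. A call takes as long as a camera call. They do not tell look-alikes from the thing itself.
- arm.look_for(picture, query): "box" ([left, top, width, height] as shares, 0 to 1, of the picture: columns of its width, rows of its height, round what is visible of it).
The state is a dict: "clock": time; "joints": joint angles; "dq": joint speeds; "joint_efforts": joint torques, N m; "position": TCP position; "ee_rot": TCP orientation; "force": force on the tool from outside, world axes, zero at the start; "ft_torque": the same for the moment, N m; "width": opening from 0.0 (shut) to 1.0 (fully open).
Only numpy, scipy, OpenCV 4.12 (cv2) and the standard library are available. Lean on these libraries where they do the work, as an engineer would, in place of code of your own. Each camera call takes 0.05 s, during which the arm holds its last target. There are 200 camera calls.

## Working session

There is one attempt and no reset: what is moved stays moved. The work goes in short steps, Python scripts to look and compute and a tool call to move; the robot and the scene stay as the last step left them, time stands still between calls to the robot, and variables do not carry over. Pictures are saved under pics/ and viewed, on a budget of 10 in all, crops included, one or two more only if the job needs it, and the job is handed in when it is done.

Besides the shell and the picture viewer there is one more tool, called as a command line: name --pt "numbers of a row" for each row, then --argument value for the rest. play_rows: Moves the arm, as the interface text tells. Its arguments: {"type":"object","properties":{"motion":{"type":"array"},"force":{"type":"number"}},"required":["motion"]}

```bash
mkdir -p pics; cat > h.py <<'E'
import numpy as np, cv2
from scipy.spatial.transform import Rotation as R
from cell import arm
def cloud(d):
    z=d["depth"].astype(float);K=d["K"];h,w=z.shape
    u,v=np.meshgrid(np.arange(w),np.arange(h))
    dist=np.array([d["k1"],0,0,0,0.])
    p=cv2.undistortPoints(np.stack([u,v],-1).reshape(-1,1,2).astype(np.float64),K,dist).reshape(h,w,2)
    c=np.dstack([p*z[...,None],z])
    Rm=R.from_rotvec(np.ravel(d["rvec"])).as_matrix()
    P=(c-np.ravel(d["tvec"]))@Rm
    P[z<=0]=np.nan
    return P
def proj(d,pts):
    q,_=cv2.projectPoints(np.atleast_2d(pts).astype(float),np.ravel(d["rvec"]).astype(float),np.ravel(d["tvec"]).astype(float),d["K"],np.array([d["k1"],0,0,0,0.]))
    return q.reshape(-1,2)
E
python3 - <<'E'
from h import *
import pickle
print(arm.observe())
ims=[]
for n in("scene","top"):
    d=arm.get_image(n); pickle.dump(d,open(n+"0.pkl","wb"))
    print(n,d["tvec"],d["k1"])
    for q in("bracket","upright","spare"):
        for r in arm.look_for(d,q)[:5]:
            b=np.array(r["box"])*[640,480,640,480]; print(q,round(r["score"],2),b.round())
    cv2.imwrite(f"pics/{n}0.png",d["img"])
E
```

```text
{'clock': 0.0, 'joints': array([-1.23556403,  0.43524197,  0.02495029,  1.57410411, -0.01158901,
        1.13404586, -0.07511254]), 'dq': array([-3.43672563e-04,  8.22023990e-04, -2.79778187e-05, -1.18010251e-03,
        1.71417451e-04, -6.16848162e-04,  5.66619523e-04]), 'joint_efforts': array([-4.82262894e-04, -6.67845440e+01,  9.84573998e-01, -3.14452994e+01,
       -6.06273604e-02,  4.29939525e-02,  1.45718582e-04]), 'position': array([0.26480367, 0.56553921, 0.22593024]), 'ee_rot': array([ 2.65005232e+00,  1.68537026e+00, -2.05691981e-03]), 'force': array([-0.66816594,  0.69469315,  0.41561496]), 'ft_torque': array([ 4.73487168e-05, -3.91310236e-02, -1.64834191e-02]), 'width': 0.998237067048831}
scene [-0.17748767 -0.15176191  1.20677269] 0.004919297170023613
upright 0.88 [103. 187.  77.  95.]
upright 0.7 [171. 221.  86. 114.]
spare 0.66 [420. 280.  82. 100.]
top [-0.03158391  0.47024227  1.31676685] -0.172330581480332
bracket 0.71 [298. 134.  38.  50.]
upright 0.95 [410. 344.  77.  52.]
upright 0.76 [377. 247.  63.  54.]
spare 0.65 [245. 120.  23.  61.]
spare 0.28 [299. 135.  38.  49.]
```

View pics/scene0.png

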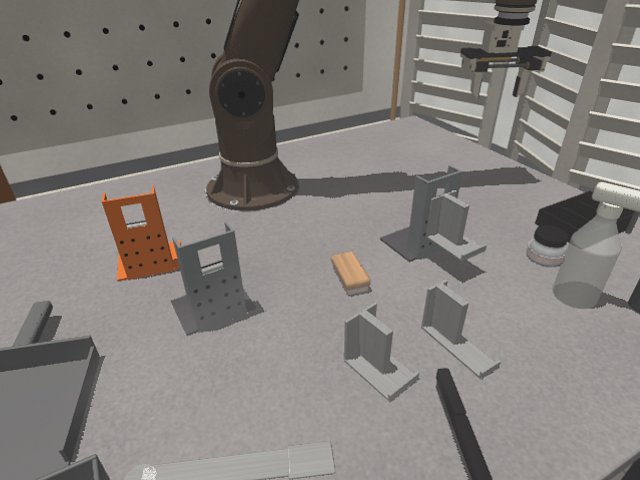

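View pics/top0.png

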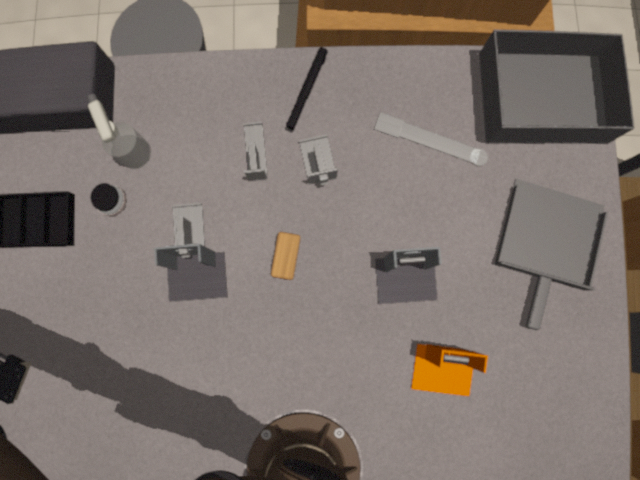

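Top view: candidates for the bracket are the (318,160) wide one with a tongue stub at its back (183 row), the (255,152) long narrow one (spare), and the hung one at (187,232). Candidate uprights are grey empty (407,265), orange (450,365), and occupied (187,255). My choice is bracket (318,160) and upright (407,265). Next I measure these and check with one crop.

```bash
python3 - <<'E'
from h import *
import pickle
t=pickle.load(open("top0.pkl","rb")); s=pickle.load(open("scene0.pkl","rb"))
T=cloud(t);S=cloud(s)
a=cv2.resize(t["img"][110:200,230:350],None,fx=4,fy=4,interpolation=cv2.INTER_CUBIC)
b=cv2.resize(s["img"][270:410,330:510],None,fx=3,fy=3,interpolation=cv2.INTER_CUBIC)
c=np.zeros((780,540,3),np.uint8);c[:360,:480]=a;c[360:780,:540]=b
c=cv2.resize(c,None,fx=.76,fy=.76);cv2.imwrite("pics/crop.png",c)
print("table z",np.nanmedian(T[200:220,300:350,2]),np.nanmedian(S[290:300,290:320,2]))
def sel(P,ctr,r,z0,z1):
    m=(np.hypot(P[...,0]-ctr[0],P[...,1]-ctr[1])<r)&(P[...,2]>z0)&(P[...,2]<z1); return P[m]
for n,px in (("br",(318,160)),("sp",(255,152)),("up",(407,258))):
    print(n,T[px[1],px[0]])
for n,px in (("br",(318,160)),("sp",(255,152))):
    c=T[px[1],px[0]]
    for nm,P in(("top",T),("scene",S)):
        for z0,z1 in((.082,.1),(.002,.012)):
            q=sel(P,c,.085 if n=="br" else .07,z0,z1)
            if len(q)<5: print(n,nm,z0,len(q));continue
            rr=cv2.minAreaRect((q[:,:2]*1000).astype(np.float32)); print(n,nm,z0,len(q),np.round(q.mean(0),4),np.round(rr[0],1),np.round(rr[1],1),round(rr[2],1))
c=T[258,407]
for nm,P in(("top",T),("scene",S)):
    q=sel(P,c,.1,.165,.19);
    rr=cv2.minAreaRect((q[:,:2]*1000).astype(np.float32)); print("up",nm,len(q),q.mean(0),rr)
E
```

```text
table z 0.00169582909863775 -0.0027418607062046907
br [ 0.65674879 -0.04890889  0.09230699]
sp [0.67806459 0.08262316 0.09124054]
up [ 0.44547673 -0.22336814  0.11403128]
br top 0.082 249 [ 0.6509 -0.0536  0.0924] [659.5 -51.8] [60.9 62.2] 12.3
br top 0.002 2076 [ 0.6603 -0.0476  0.005 ] [657.1 -48.8] [167.6 168.1] 43.9
br scene 0.082 518 [ 0.6577 -0.0549  0.0878] [661.5 -52.9] [62.8 62.9] 10.7
br scene 0.002 1253 [ 0.6904 -0.0538  0.0042] [681.  -48.9] [98.8 64.2] 11.3
sp top 0.082 247 [0.6617 0.0874 0.0923] [664.9  81.7] [40.4 64.3] 82.0
sp top 0.002 1395 [0.6825 0.0813 0.005 ] [678.3  82.6] [138.7 137.6] 77.7
sp scene 0.082 405 [0.6675 0.0856 0.0877] [666.3  81.1] [40.9 66.5] 80.9
sp scene 0.002 738 [0.7029 0.0857 0.0039] [692.3  88.3] [109.8  42.9] 5.0
up top 237 [ 0.4491235  -0.2338612   0.17915326] ((442.6181335449219, -233.1291961669922), (34.22090148925781, 91.8065185546875), 2.3371012210845947)
up scene 572 [ 0.45659409 -0.23460031  0.17282462] ((444.3802185058594, -233.44741821289062), (37.248165130615234, 90.16409301757812), 2.7317049503326416)
```

View pics/crop.png

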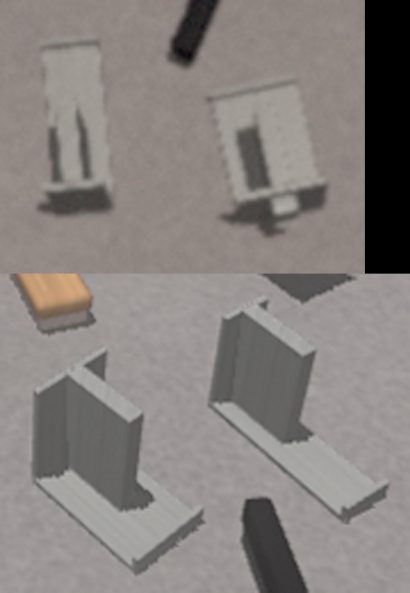

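The crop confirms the choice. The right-hand, wider bracket has the tongue stub at its back, and the left one is long, narrow and tongue-less. Next I refine the poses and check the wrist camera's mounting.

```bash
cat >> h.py <<'E'
def toolT():
    o=arm.observe(); return np.array(o["position"]),R.from_rotvec(o["ee_rot"]).as_matrix(),o
def goto(p,yaw):
    """shift (mm) & turn (rad) in tool axes to reach TCP p (m), tool down, tool-x at yaw deg"""
    c,M,o=toolT(); y=np.radians(yaw); x=np.array([np.cos(y),np.sin(y),0]);z=np.array([0,0,-1.])
    G=np.stack([x,np.cross(z,x),z],1)
    print("shift",(M.T@(np.array(p)-c)*1000).round(1),"turn",R.from_matrix(M.T@G).as_rotvec().round(4),"| at",c.round(4),"x-yaw",np.degrees(np.arctan2(M[1,0],M[0,0])).round(2),"t",round(o["clock"],2),"w",round(o["width"],3),"F",np.round(o["force"],1))
E
python3 - <<'E'
from h import *
import pickle
t=pickle.load(open("top0.pkl","rb")); s=pickle.load(open("scene0.pkl","rb"))
S=cloud(s)
# upright front plane from scene
q=S.reshape(-1,3); m=(abs(q[:,0]-.46)<.03)&(abs(q[:,1]+.233)<.05)&(q[:,2]>.03)&(q[:,2]<.17); q=q[m]
n0=np.array([1,0.04,0]);d=q@n0
for it in range(6):
    k=np.median(d) if it==0 else 0
    A=np.c_[q[:,1]+.233,q[:,2]-.1,np.ones(len(q))]
    if it==0: inl=d>np.percentile(d,60)
    cf=np.linalg.lstsq(A[inl],q[inl,0],rcond=None)[0]; r=q[:,0]-A@cf; inl=abs(r)<.004
print("front plane x at y=-.233,z=.1:",cf[2],"yaw",np.degrees(np.arctan(-cf[0])),"tilt",cf[1],inl.sum())
f=q[inl]; print("y range",np.percentile(f[:,1],[0.5,99.5]),"z",f[:,2].max())
w=arm.get_image("wrist"); p,M,o=toolT()
Rm=R.from_rotvec(np.ravel(w["rvec"])).as_matrix(); c=-Rm.T@np.ravel(w["tvec"])
print("wrist cam in tool",(M.T@(c-p)).round(3),"axis",(M.T@Rm[2]).round(2))
yb=11.5;y=np.radians(yb);O=np.array([.631,-.0588]);ax=np.array([np.cos(y),np.sin(y)])
g=O+.048*ax;print("grasp xy",g)
goto([*g,.26],yb+90)
E
```

```text
front plane x at y=-.233,z=.1: 0.4601694794564017 yaw 2.4768468200722205 tilt -0.002040185556759555 3198
y range [-0.27767452 -0.18822371] z 0.16993068419761684
wrist cam in tool [-0.    -0.082 -0.158] axis [-0.    0.29  0.96]
grasp xy [ 0.67803639 -0.04923034]
shift [-382.   634.9  -33.3] turn [ 0.      0.     -0.6386] | at [0.265  0.566  0.2267] x-yaw 64.91 t 0.45 w 1.0 F [-0.2  1.2  0.9]
```

play_rows --pt "1 0 0 -35 0 0 0" --pt "1 -382 635 -33 0 0 -0.64" --pt "1 -382 635 -33 0 0 -0.64" --pt "1 -382 635 -33 0 0 -0.64" --pt "1 -382 635 -33 0 0 -0.64" --pt "1 -382 635 -33 0 0 -0.64" --pt "1 -382 635 -33 0 0 -0.64" --pt "1 -382 635 -33 0 0 -0.64" --pt "1 -382 635 -33 0 0 -0.64" --pt "1 -382 635 -33 0 0 -0.64"

```text
clock: 1.45
position: [0.5147, 0.1937, 0.2608]
ee_rot: [1.986, 2.434, 0.001]
force: [0.3, 1.0, -0.5]
width: 0.998
```

```bash
python3 -c "
from h import *
goto([.678,-.0492,.22],101.5);print(arm.observe()['joints'].round(2))"
```

```text
shift [-270.8  111.1   40.9] turn [ 0.0007 -0.0002  0.0015] | at [0.5147 0.1937 0.2608] x-yaw 101.59 t 1.45 w 0.998 F [ 0.3  1.  -0.5]
[-0.52  0.28  0.08  1.71 -0.02  1.14  1.34]
```

play_rows --pt "1 -271 111 0 0 0 0" --pt "1 -271 111 41 0 0 0" --pt "1 -271 111 41 0 0 0" --pt "1 -271 111 41 0 0 0" --pt "1 -271 111 41 0 0 0" --pt "1 -271 111 41 0 0 0" --pt "1 -271 111 41 0 0 0" --pt "1 -271 111 41 0 0 0"

```text
clock: 2.25
position: [0.6779, -0.051, 0.219]
ee_rot: [-1.989, -2.431, 0.001]
force: [-0.7, 0.0, 0.1]
width: 0.998
```

```bash
python3 - <<'E'
from h import *
import pickle
d=arm.get_image("wrist"); pickle.dump(d,open("w1.pkl","wb")); P=cloud(d)
print([(r["score"],(np.array(r["box"])*[640,480,640,480]).round()) for r in arm.look_for(d,"bracket")])
q=P.reshape(-1,3); q=q[np.hypot(q[:,0]-.67,q[:,1]+.05)<.085]
for z0,z1 in((.085,.1),(.002,.012),(.065,.079)):
    a=q[(q[:,2]>z0)&(q[:,2]<z1)]
    if len(a)>10: print(z0,len(a),a[:,2].mean(),cv2.minAreaRect((a[:,:2]*1000).astype(np.float32)))
# model overlay
O=np.array([.631,-.0588]);y=np.radians(11.5);ax=np.array([np.cos(y),np.sin(y)]);ay=np.array([-ax[1],ax[0]])
im=d["img"].copy()
def W(x,yy,z): return [*(O+x*ax+yy*ay),z]
for poly in ([(0,-.032,.09),(0,.032,.09),(.005,.032,.09),(.005,-.032,.09)],[(.005,-.007,.092),(.062,-.007,.092),(.062,.007,.092),(.005,.007,.092)],[(.0,-.032,.005),(.1,-.032,.005),(.1,.032,.005),(0,.032,.005)]):
    cv2.polylines(im,[proj(d,[W(*v) for v in poly]).round().astype(int)],True,(0,0,255),1)
cv2.imwrite("pics/w1.png",im)
E
```

```text
[(0.88, array([283., 139.,  90., 119.]))]
0.085 1996 0.09160629925792664 ((657.9904174804688, -51.333030700683594), (61.11525344848633, 63.31776428222656), 11.288765907287598)
0.002 4168 0.00523503940356503 ((667.6377563476562, -47.29850769042969), (167.23403930664062, 160.29275512695312), 40.31291198730469)
0.065 439 0.07319140685509241 ((622.9461059570312, -58.638790130615234), (11.380613327026367, 63.27002716064453), 11.31668758392334)
```

View pics/w1.png

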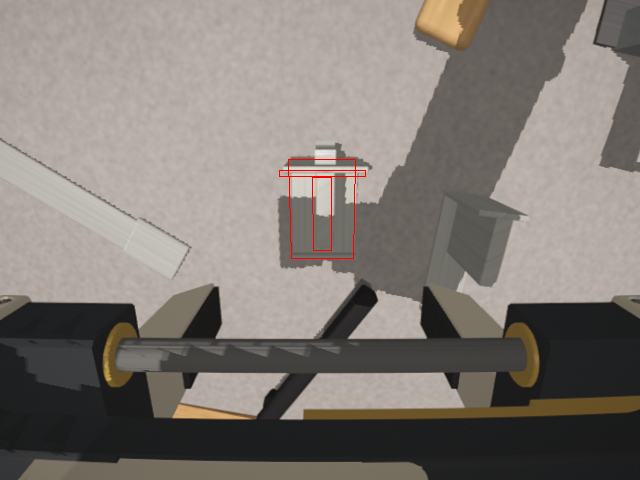

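```bash
python3 -c "
from h import *
goto([.675,-.048,.059],101.4)"
```

```text
shift [  0.2  -2.8 160.9] turn [ 0.0007 -0.0013  0.0047] | at [ 0.6777 -0.0479  0.2199] x-yaw 101.67 t 2.35 w 0.999 F [0.3 1.3 0.1]
```

play_rows --force 40 --pt "1 0 -3 50 0 0 0.005" --pt "1 0 -3 100 0 0 0.005" --pt "1 0 -3 140 0 0 0.005" --pt "1 0 -3 161 0 0 0.005" --pt "0 0 -3 161 0 0 0.005" --pt "-1 0 -3 161 0 0 0.005" --pt "-1 0 -3 161 0 0 0.005" --pt "-1 0 -3 161 0 0 0.005" --pt "-1 0 -3 161 0 0 0.005" --pt "-1 0 -3 161 0 0 0.005"

```text
clock: 3.35
position: [0.6752, -0.0483, 0.0597]
ee_rot: [1.99, 2.43, 0.003]
force: [-0.8, 0.7, 0.6]
width: 0.527
```

play_rows --force 55 --pt "-1 0 0 0 0 0 0" --pt "-1 0 0 0 0 0 0" --pt "-1 0 0 0 0 0 0" --pt "-1 0 0 0 0 0 0" --pt "-1 0 0 0 0 0 0" --pt "-1 0 0 0 0 0 0" --pt "-1 0 0 0 0 0 0" --pt "-1 0 0 0 0 0 0" --pt "-1 0 0 0 0 0 0"

```text
clock: 4.25
position: [0.6751, -0.0483, 0.0595]
ee_rot: [1.99, 2.431, 0.003]
force: [0.5, 0.0, -2.2]
width: 0.152
```

play_rows --pt "-1 0 0 -10 0 0 0" --pt "-1 0 0 -30 0 0 0" --pt "-1 0 0 -60 0 0 0" --pt "-1 0 0 -100 0 0 0" --pt "-1 0 0 -130 0 0 0" --pt "-1 0 0 -130 0 0 0"

```text
clock: 4.85
position: [0.6776, -0.0488, 0.1956]
ee_rot: [1.986, 2.425, 0.012]
force: [0.8, -0.4, -2.3]
width: 0.152
```

```bash
python3 -c "
from h import *
goto([.588,-.228,.19],92.45);print(arm.observe()['joints'].round(2))"
```

```text
shift [-158.1 -123.3    4.4] turn [ 0.0101 -0.0002  0.1557] | at [ 0.6776 -0.0488  0.1956] x-yaw 101.37 t 4.85 w 0.152 F [ 0.8 -0.4 -2.3]
[-0.11  0.54  0.17  1.48 -0.1   1.11  1.85]
```

play_rows --pt "-1 -40 -31 4 0 0 0.04" --pt "-1 -80 -62 4 0.01 0 0.08" --pt "-1 -120 -93 4 0.01 0 0.12" --pt "-1 -150 -116 4 0.01 0 0.156" --pt "-1 -158 -123 4 0.01 0 0.156" --pt "-1 -158 -123 4 0.01 0 0.156" --pt "-1 -158 -123 4 0.01 0 0.156" --pt "-1 -158 -123 4 0.01 0 0.156"

```text
clock: 5.65
position: [0.5893, -0.2254, 0.1901]
ee_rot: [-2.169, -2.271, -0.002]
force: [0.4, -0.2, -2.5]
width: 0.147
```

```bash
python3 - <<'E'
from h import *
import pickle
d=arm.get_image("wrist"); pickle.dump(d,open("w2.pkl","wb")); P=cloud(d)
s=arm.get_image("scene");pickle.dump(s,open("s2.pkl","wb"))
p,M,o=toolT();print(p.round(4),R.from_matrix(M).as_rotvec().round(3))
q=P.reshape(-1,3); m=np.hypot(q[:,0]-.45,q[:,1]+.233)<.09
a=q[m&(q[:,2]>.17)&(q[:,2]<.19)]; print("upright top wrist",len(a),cv2.minAreaRect((a[:,:2]*1000).astype(np.float32)) if len(a) else "")
f=a[a[:,0]>.452]; 
if len(f)>10: print("front strip",f.min(0),f.max(0),np.polyfit(f[:,1],f[:,0],1))
# bracket held in tool-ish frame
b=(q-p)@M; b=b[(abs(b[:,0])<.045)&(b[:,1]<.03)&(b[:,1]>-.08)]
h=b[(abs(b[:,2]+.0305)<.006)]; print("bracket top pts",len(h),h[:,2].mean(),cv2.minAreaRect((h[:,:2]*1000).astype(np.float32)))
vis=np.hstack([d["img"][:,:],s["img"]]); cv2.imwrite("pics/w2.png",cv2.resize(vis,(800,300),interpolation=cv2.INTER_AREA))
E
```

```text
[ 0.5891 -0.2259  0.1902] [-2.170e+00 -2.271e+00 -1.000e-03]
upright top wrist 587 ((496.8435974121094, -206.92063903808594), (15.676953315734863, 87.5797119140625), 55.546836853027344)
front strip [ 0.45630044 -0.23583381  0.17021549] [ 0.53037495 -0.18861082  0.1899337 ] [-0.23046156  0.47512421]
bracket top pts 7927 -0.031543825510297024 ((0.9918632507324219, -17.168657302856445), (64.04518127441406, 62.58564758300781), 0.07572263479232788)
```

View pics/w2.png

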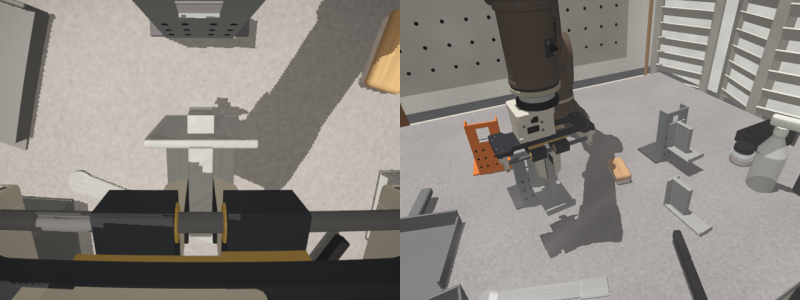

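```bash
python3 - <<'E'
from h import *
import pickle
d=pickle.load(open("w2.pkl","rb")); q=cloud(d).reshape(-1,3)
m=(abs(q[:,0]-.46)<.012)&(abs(q[:,1]+.233)<.06)&(q[:,2]>.01)&(q[:,2]<.15);f=q[m]
for _ in range(4):
    c=np.polyfit(f[:,1],f[:,0],1); r=f[:,0]-np.polyval(c,f[:,1]); f=f[abs(r)<.003]
print(len(f),"yaw",np.degrees(np.arctan(-c[0])),"x at -.233",np.polyval(c,-.233),"y",np.percentile(f[:,1],[.5,99.5]),"z",f[:,2].min(),f[:,2].max())
g=f[f[:,2]>.02]; print(np.histogram(g[:,2],8))
goto([.460+.0999+.018,-.233+.118*.043,.1435],92.45)
E
```

```text
6443 yaw 2.522066509607268 x at -.233 0.45781925258625017 y [-0.27669335 -0.18770116] z 0.010006165544839513 0.14997954851648151
(array([ 399,  509,  601,  625,  858, 1399,  768, 1043]), array([0.02001561, 0.0362611 , 0.05250659, 0.06875209, 0.08499758,
       0.10124307, 0.11748856, 0.13373406, 0.14997955]))
shift [ -1.5 -11.3  46.7] turn [ 0.0001 -0.001   0.0026] | at [ 0.5891 -0.2259  0.1902] x-yaw 92.6 t 5.75 w 0.147 F [ 0.2 -0.7 -1.9]
```

play_rows --pt "-1 -1.5 -5 20 0 0 0" --pt "-1 -1.5 -11 40 0 0 0" --pt "-1 -1.5 -11 47 0 0 0" --pt "-1 -1.5 -11 47 0 0 0" --pt "-1 -1.5 -30 47 0 0 0" --pt "-1 -1.5 -50 47 0 0 0" --pt "-1 -1.5 -58 47 0 0 0" --pt "-1 -1.5 -58 47 0 0 0"

```text
clock: 6.55
position: [0.5313, -0.2303, 0.1442]
ee_rot: [2.171, 2.27, 0.002]
force: [-0.2, 0.4, -3.2]
width: 0.152
```

```bash
python3 - <<'E'
from h import *
import pickle
s=arm.get_image("scene");d=arm.get_image("wrist")
p,M,o=toolT(); goto([.5075,-.2305,.1435],92.5)
q=cloud(d).reshape(-1,3)
m=(q[:,2]>.165)&(q[:,2]<.19)&(abs(q[:,0]-.44)<.035)&(abs(q[:,1]+.233)<.055);f=q[m]
if len(f)>20: print("upright top",len(f),f[:,2].mean(),cv2.minAreaRect((f[:,:2]*1000).astype(np.float32)),f[:,:2].max(0))
b=(q-p)@M; b=b[(abs(b[:,0])<.045)&(b[:,1]<.03)&(b[:,1]>-.056)&(abs(b[:,2]+.0305)<.006)]
print("bracket top",len(b),b[:,2].mean(),cv2.minAreaRect((b[:,:2]*1000).astype(np.float32)))
a=cv2.resize(s["img"][170:350,130:330],(480,432)); w=cv2.resize(d["img"][0:300,100:540],(320,218))
v=np.zeros((432,800,3),np.uint8);v[:,:480]=a;v[:218,480:]=w;cv2.imwrite("pics/s3.png",v)
E
```

```text
shift [  0.5 -25.2   0.4] turn [ 0.0021 -0.0007  0.0023] | at [ 0.5327 -0.2299  0.1439] x-yaw 92.63 t 6.65 w 0.153 F [ 0.1 -0.3 -2.1]
upright top 10031 0.1779035609077272 ((440.7807312011719, -232.78077697753906), (34.24321365356445, 91.0082015991211), 2.478849411010742) [ 0.45959173 -0.18709193]
bracket top 7953 -0.03179982906319495 ((0.4795875549316406, -17.863662719726562), (64.10710906982422, 62.50802993774414), 0.09084007143974304)
```

View pics/s3.png

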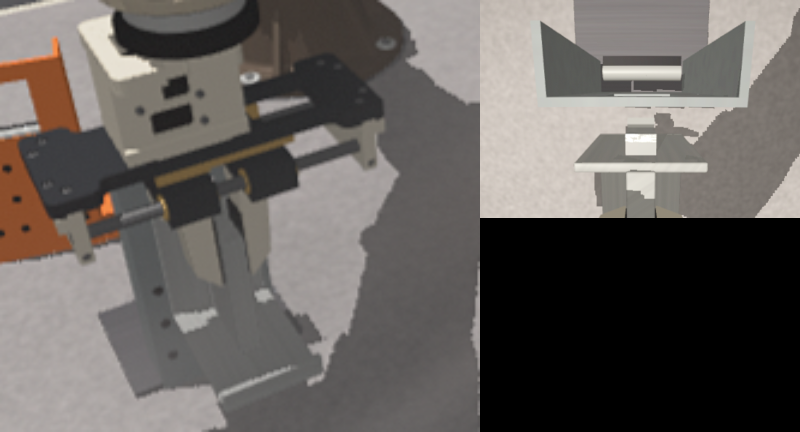

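play_rows --pt "-1 0.5 -8 0 0 0 0" --pt "-1 0.5 -16 0 0 0 0" --pt "-1 0.5 -20 0 0 0 0" --pt "-1 0.5 -23 0 0 0 0" --pt "-1 0.5 -24.5 0 0 0 0" --pt "-1 0.5 -25.5 0 0 0 0" --pt "-1 0.5 -25.5 0 0 0 0"

```text
clock: 7.35
position: [0.5072, -0.2306, 0.1439]
ee_rot: [2.169, 2.271, 0.003]
force: [-0.8, 0.4, -2.0]
width: 0.151
```

No contact yet; I'll creep forward in 0.5–1 mm steps.

play_rows --pt "-1 0 -0.7 0 0 0 0" --pt "-1 0 -1.4 0 0 0 0" --pt "-1 0 -2 0 0 0 0" --pt "-1 0 -2 0 0 0 0"

```text
clock: 7.75
position: [0.506, -0.2306, 0.1441]
ee_rot: [2.168, 2.27, 0.005]
force: [3.8, -0.6, -5.0]
width: 0.149
```

play_rows --force 60 --pt "-1 0 0.3 4 0 0 0" --pt "-1 0 0.3 8 0 0 0" --pt "-1 0 0.3 12 0 0 0" --pt "-1 0 0.3 15 0 0 0" --pt "-1 0 0.3 15 0 0 0"

```text
clock: 8.25
position: [0.5063, -0.2306, 0.1286]
ee_rot: [2.168, 2.271, 0.004]
force: [1.0, 0.3, -2.3]
width: 0.152
```

play_rows --pt "-1 0 0 3 0 0 0" --pt "-1 0 0 6 0 0 0" --pt "-1 0 0 9 0 0 0" --pt "-1 0 0 11 0 0 0" --pt "-1 0 0 11 0 0 0"

```text
clock: 8.75
position: [0.5063, -0.2305, 0.1171]
ee_rot: [2.168, 2.271, 0.004]
force: [4.9, -0.1, -3.9]
width: 0.148
```

play_rows --pt "-1 0 0 1.5 0 0 0" --pt "-1 0 0 3 0 0 0" --pt "-1 0 0 4.5 0 0 0" --pt "-1 0 0 6 0 0 0" --pt "-1 0 0 6 0 0 0"

```text
clock: 9.25
position: [0.5062, -0.2304, 0.1121]
ee_rot: [2.168, 2.271, 0.004]
force: [-0.1, 2.1, 12.8]
width: 0.146
```

```bash
python3 - <<'E'
from h import *
s=arm.get_image("scene");d=arm.get_image("wrist")
p,M,o=toolT(); print(p.round(4),o["force"].round(1),o["ft_torque"].round(2))
q=cloud(d).reshape(-1,3)
b=(q-p)@M; b=b[(abs(b[:,0])<.045)&(b[:,1]<.03)&(b[:,1]>-.047)&(abs(b[:,2]+.0305)<.01)]
print("bracket top",len(b),np.linalg.lstsq(np.c_[b[:,1],b[:,0],np.ones(len(b))],b[:,2],rcond=None)[0],cv2.minAreaRect((b[:,:2]*1000).astype(np.float32)))
w=b@M.T+p;print("top z world",np.median(w[:,2]))
a=cv2.resize(s["img"][170:350,130:330],(480,432)); w=cv2.resize(d["img"][0:300,100:540],(320,218))
v=np.zeros((432,800,3),np.uint8);v[:,:480]=a;v[:218,480:]=w;cv2.imwrite("pics/s4.png",v)
E
```

```text
[ 0.5062 -0.2304  0.1122] [-0.9  1.8 12. ] [ 0.53  0.58 -0.06]
bracket top 4384 [ 0.00180713 -0.00839455 -0.03234324] ((0.32372474670410156, -16.4730281829834), (45.19536590576172, 61.04528045654297), 0.02058359980583191)
top z world 0.14503388003249218
```

View pics/s4.png

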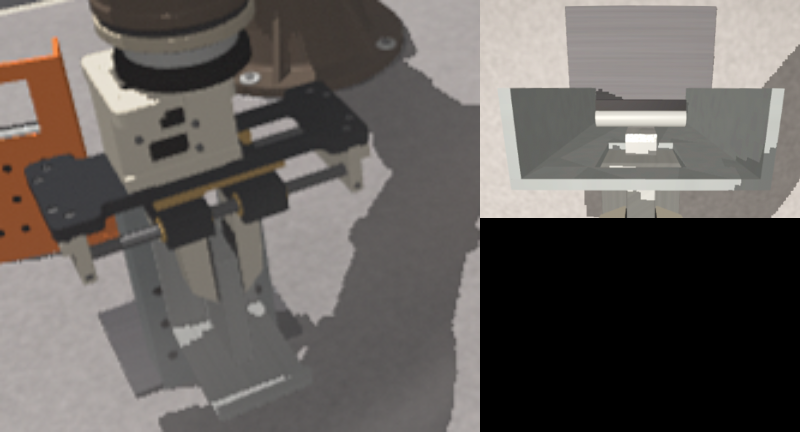

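play_rows --pt "-1 0 0 1 0 0 0" --pt "-1 0 0 1 0 0 0" --pt "-1 0 0 2 0 0 0" --pt "-1 0 0 2 0 0 0"

```text
clock: 9.75
position: [0.5063, -0.2304, 0.112]
ee_rot: [2.168, 2.271, 0.006]
force: [-2.4, 3.4, 21.3]
width: 0.148
```

play_rows --pt "-1 0 0 2 0 0 0" --pt "-1 0 0 3.5 0 0 0" --pt "-1 0 0 3.5 0 0 0"

```text
clock: 10.05
position: [0.5074, -0.2305, 0.1112]
ee_rot: [2.167, 2.269, 0.009]
force: [-1.7, 3.7, 27.1]
width: 0.152
```

play_rows --pt "-1 0 0 -0.5 0 0 0" --pt "-1 0 0 -0.5 0 0 0" --pt "-0.6 0 0 -0.5 0 0 0" --pt "-0.4 0 0 -0.5 0 0 0" --pt "-0.4 0 0 -0.5 0 0 0" --pt "-0.4 0 0 -0.5 0 0 0"

```text
clock: 10.65
position: [0.5072, -0.2305, 0.1114]
ee_rot: [2.167, 2.269, 0.008]
force: [0.1, 0.2, 0.5]
width: 0.299
```

```bash
python3 - <<'E'
from h import *
d=arm.get_image("wrist")
p,M,o=toolT(); print(p.round(4),o["force"].round(1),o["width"])
q=cloud(d).reshape(-1,3)
b=(q-p)@M; b=b[(abs(b[:,0])<.045)&(b[:,1]<.03)&(b[:,1]>-.047)&(abs(b[:,2]+.0305)<.01)]
print(len(b),np.linalg.lstsq(np.c_[b[:,1],b[:,0],np.ones(len(b))],b[:,2],rcond=None)[0])
w=b@M.T+p;print("top z world",np.median(w[:,2]))
E
```

```text
[ 0.5072 -0.2305  0.1114] [-0.7  0.2  0.4] 0.3007324156860854
4871 [ 0.06948177  0.00452547 -0.03141836]
top z world 0.14491204581328296
```

play_rows --pt "-0.2 0 0 0 0 0 0" --pt "-0.2 0 0 0 0 0 0" --pt "-0.2 0 0 -10 0 0 0" --pt "-0.2 0 0 -40 0 0 0" --pt "-0.2 0 0 -80 0 0 0" --pt "-0.2 0 0 -110 0 0 0" --pt "-0.2 0 0 -110 0 0 0" --pt "-0.2 0 0 -110 0 0 0"

```text
clock: 11.5
position: [0.5069, -0.2308, 0.2226]
ee_rot: [2.166, 2.268, 0.01]
force: [-0.7, 0.7, -1.0]
width: 0.402
```

```bash
python3 - <<'E'
from h import *
y=np.radians(2.5);ax=np.array([np.cos(y),np.sin(y),0]);ay=np.array([-ax[1],ax[0],0]);U=np.array([.459,-.2327,0])
ims={}
for n in("wrist","scene","top"):
    d=arm.get_image(n);ims[n]=d;q=cloud(d).reshape(-1,3)-U; q=q[~np.isnan(q[:,0])]
    L=np.c_[q@ax,q@ay,q[:,2]]
    def fit(m,nm):
        a=L[m]
        if len(a)<30: print(n,nm,len(a));return
        for _ in range(4):
            c=np.polyfit(a[:,0],a[:,2],1);r=a[:,2]-np.polyval(c,a[:,0]);k=abs(r)<max(.0015,1.5*np.std(r));a=a[k]
        print(n,nm,len(a),"slope deg",np.degrees(np.arctan(c[0])).round(2),"z at x0",(c[1]*1000).round(1),"x range",a[:,0].min().round(4),a[:,0].max().round(4))
    fit((abs(L[:,1])<.006)&(L[:,0]>.012)&(L[:,0]<.056)&(abs(L[:,2]-.145)<.012),"rib top")
    fit((abs(abs(L[:,1])-.02)<.009)&(L[:,0]>.01)&(L[:,0]<.092)&(abs(L[:,2]-.055)<.02),"ledge top")
    h=L[(abs(abs(L[:,1])-.02)<.01)&(L[:,0]>-.002)&(L[:,0]<.012)&(abs(L[:,2]-.143)<.006)]
    print(n,"heel top",len(h),np.percentile(h,[5,50,95],axis=0).round(4)[:,[0,2]].tolist() if len(h) else"")
p,M,o=toolT();print(p,o["force"].round(1),o["clock"])
a=cv2.resize(ims["scene"]["img"][170:350,130:330],(440,396)); w=cv2.resize(ims["wrist"]["img"][0:330,100:540],(360,270))
v=np.zeros((396,800,3),np.uint8);v[:,:440]=a;v[:270,440:]=w;cv2.imwrite("pics/s5.png",v)
E
```

```text
wrist rib top 1205 slope deg -0.53 z at x0 145.3 x range 0.0122 0.056
wrist ledge top 3184 slope deg -0.52 z at x0 58.3 x range 0.0194 0.092
wrist heel top 2 [[-0.0019, 0.1404], [-0.0019, 0.1406], [-0.0019, 0.1409]]
scene rib top 135 slope deg -0.49 z at x0 142.4 x range 0.0125 0.0558
scene ledge top 645 slope deg -0.33 z at x0 55.2 x range 0.0102 0.0884
scene heel top 161 [[-0.0004, 0.138], [0.0029, 0.1407], [0.008, 0.1476]]
top rib top 0
top ledge top 88 slope deg -0.57 z at x0 59.9 x range 0.0132 0.0919
top heel top 4 [[0.0054, 0.1417], [0.0056, 0.1432], [0.0058, 0.1453]]
[ 0.50585701 -0.23037     0.22054644] [-0.7  0.2 -0.4] 11.65
```

View pics/s5.png

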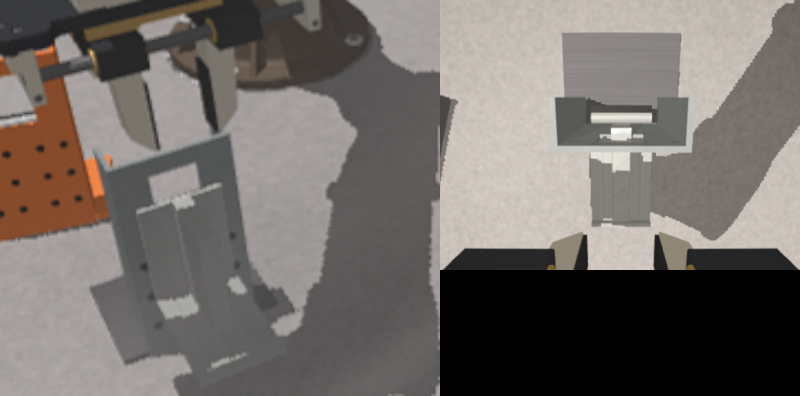

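The picture shows the bracket hung with its tongue behind the plate and the fingers clear. The ledge top measures 58.3 mm (58 expected) and the rib top 145.3 mm (145 expected), with 0.5° droop. I'll retreat a little further and do a last check.

play_rows --pt "-0.2 0 20 -40 0 0 0" --pt "-0.2 0 40 -60 0 0 0" --pt "-0.2 0 40 -60 0 0 0" --pt "-0.2 0 40 -60 0 0 0" --pt "-0.2 0 40 -60 0 0 0"

```text
clock: 12.15
position: [0.5441, -0.2286, 0.279]
ee_rot: [-2.17, -2.271, -0.005]
force: [-0.2, -0.1, -0.1]
width: 0.399
```

```bash
python3 - <<'E'
from h import *
s=arm.get_image("scene");P=cloud(s);q=P.reshape(-1,3)
m=(abs(q[:,0]-.515)<.035)&(abs(q[:,1]+.23)<.028)&(q[:,2]>.03)&(q[:,2]<.075)
print("ledge z (scene, bias -2.7mm)",np.median(q[m][:,2]))
c=(.678,.083);a=q[(np.hypot(q[:,0]-c[0],q[:,1]-c[1])<.07)&(q[:,2]>.082)&(q[:,2]<.1)]
print("spare",a.mean(0),"was [.6675 .0856 .0877]")
o=arm.observe();print(o["clock"],o["force"].round(1),o["position"])
print(arm.sign_off())
E
```

```text
ledge z (scene, bias -2.7mm) 0.05511189559045437
spare [0.66751427 0.08545559 0.08785258] was [.6675 .0856 .0877]
12.2 [-0.7 -0.  -0.5] [ 0.54410085 -0.2285981   0.27918495]
the job is handed in; nothing more can be done
None
```

The tongued bracket is hung on the empty grey upright, released and handed in at 12.2 s. I gripped it by the rib, put the tongue through the slot until the heel touched the plate, and pressed straight down to a hard stop. At the stop it took 27 N without going further, where the catch needs at most 15 N. I then unloaded, let go and backed the gripper away.

**Last checks:**
- **Height:** the wrist camera put the ledge top at 58.3 mm and the rib top at 145.3 mm, against 58 and 145 expected at home.
- **Droop:** about 0.5°, within the 4° allowed, and the bracket kept its height after release.
- **Spare:** it has not moved, and the wrist force reads about zero.

**Disagreements:**
- **Scene camera:** it read about 3 mm lower than the wrist camera, matching its −2.7 mm reading of the table.
- **Slope reading:** one taken with the fingers still around the rib suggested about 4°. The clear views afterwards did not confirm it.
- **Catch:** I could not see it engage. I infer it from the hard stop and from the bracket not springing back up.

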